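# Hang the copper dip basket in the rim dip of the pickle crock

## Task

A soldered ring is waiting in the copper dip basket: hang the basket inside the white crock by its own hook, cup inside and hook tongue outside the wall, so that the hook sits fully home in the one dip of the rim, and let go. Where the dip lies you must see or find by feel, easing the hook along the rim until it drops in; the crock is brittle stoneware, so go gently and never force it. Keep the ring in the basket and leave the green bottle and the grey crucible beside the warmer where they are.

Things in the scene. Friction and masses are not known exactly. Their poses are not given: they have to be found in the camera images.
- heater: Grey round warmer, 160 mm across, 64 mm high, fixed on the bench; a white stoneware crock stands concentric in it (inside radius 64 mm, inside floor 24 mm above the bench) and does not turn under 10 N. Origin: centre of the underside, on the axis of both; z up; its black control plate faces its -x.
- crock_mouth (a point): Centre of the crock's mouth, level with the rim's top, 115 mm above the bench. The rim is a round bead 7 mm thick, its centre line a circle of radius 66 mm. In one place it dips 8 mm: sloping sides, 22 mm long at the bottom, 30 mm at the top. The dip lies within 0.5 rad either side of the warmer's -x; which way exactly is not reported: look or feel for it. Axes as the warmer's.
- basket: Loose copper dip basket, about 0.11 to 0.22 kg, upright on the bench: openwork cup 48 mm across, 34 mm high. Origin: centre of the cup's underside, z up. At its -x side a vertical strap 14 mm wide (along y), 3 mm thick, rises, bends over to -x and comes down 28 mm as a tongue with flared tip. The 11 mm gap leaves 2 mm beside the rim bead each way; the dip leaves the strap about 2 mm each way.
- basket_hook (a point): Middle of the underside of the bend of the basket's hook, where it rests on a rim: 32.5 mm from the cup's axis on its -x side and 62 mm above the basket's origin. Axes as the basket's.
- basket_grip (a point): Centre of the basket's upright wooden grip (14 mm along x, 16 mm along y, 54 mm tall), straight above basket_hook by 35 mm. Take it from above across the 16 mm (fingers closing along the basket's y). Axes as the basket's.
- ring_wide: Loose brass finger ring, 22 mm across and 7 mm high, lying in the basket's cup. Origin: centre of its underside.
- glass_bottle: Green glass bottle with black cap, 55 mm across and 104 mm tall, loose, standing near the warmer. Origin: centre of the underside.
- crucible: Grey cylindrical crucible, 60 mm across and 87 mm tall, loose, to the left of the warmer. Origin: centre of the underside.

How it is judged:
By the outcome, as a careful person would: the job done as asked, in the order asked, and still so for the second after the job is handed in, with the robot touching nothing.
It also fails if it takes over 54 s, if anything falls off the work surface, if the arm or the gripper's body presses on something with over 40 N, if the wrist force passes 120 N, or if a joint passes its speed limit or range.

## Robot

A 7-joint arm with a two-finger parallel gripper is mounted at the origin on a cart in front of the work surface, level with it; the furniture and walls round the work are solid. World frame = base frame: x ahead of the robot, y to its left, z up, the work surface at z = 0. Lengths are in m, angles in rad, forces in N, time in s.
With the tool pointing down it reaches from about 0.35 to 0.9 m from the base axis. Payload 8.1 kg.
Tool frame: the origin (TCP) lies midway between the tips of the shut fingers; the grasp point (between the pads) lies 19 mm behind it; x points along the fingers, z is the direction in which the jaws open and shut, and the axes are right-handed (so a half turn about x gives the same grasp; the last joint's range is limited). The gripper opens to 92 mm and grips with 3 to 60 N. Pads are 19 mm wide; open, the fingers measure 130 mm over their backs; the gripper's body (75 mm by 190 mm) begins 47 mm behind the grasp point.
Start: joints at [1.001, 0.434, 0.025, 1.573, -0.012, 1.134, -0.075], TCP at [0.281, -0.558, 0.227] pointing down, gripper open.
Joint ranges: [-2.62, 2.62], [-0.44, 2.09], [-1.27, 1.32], [0.08, 2.57], [-1.32, 4.46], [0.12, 2], [-2.74, 2.74]. Speed limits (rad/s): [2.22, 2.22, 3.01, 3.01, 3.14, 3.14, 3.14].

## Interface

Orientations are given as a rotation vector (axis times angle).
In Python, from cell import arm gives the robot as it stands. The module is installed in compiled form; this text tells all that it offers.
- The arm moves only by the tool move_arm, never from a script. Its argument "steps" is text: rows parted by semicolons, each of 5 numbers parted by spaces: the shift along the tool's x, y, z in m, then the turn about the tool's x in rad, then the closure in counts, from 0 (fully open) to 255 (shut). A call has 1 to 10 rows; each row is the pose to reach, as a shift and turn from the pose commanded when the call began, along the tool's axes at that moment; what a row does not reach only later rows make up. A row lasts 1/12 s, in which the tool goes at most 41.7 mm and 7.16 degrees, less where a joint would pass 70% of its speed; a pose out of reach is approached as far as the arm can. A call with a gripper value outside its range is refused whole. The fingers move at their own pace and stop on an object; "squeeze" is the grip in N (left out, the last holds). Time passes only in rows, so rows that repeat a pose let the fingers close. It gives the time, the measured TCP pose, the force and the opening at its end, in the units of the state.
- arm.observe(): the state, without advancing time (a new reading comes with each control period).
- arm.get_image(name): name is "scene" or "top" or "wrist"; returns a dict with "img" (384x512x3 uint8, blue, green, red), "z_map" (384x512 float32, m along the optical axis (not along the pixel's ray), 0 where there is no reading), "vfov" (degrees; the focal length in pixels is half the picture's height over the tangent of half this angle, whatever the lens; pixels are square), "cx", "cy" (the principal point, pixels), "k1" (the pictures are not rectified: a ray, as slopes to the right and down, at radius r is drawn at 1 + k1 r^2 times it, then the intrinsics apply), "extrinsics" (4x4, takes a point from camera to world coordinates). Camera axes: x right, y up, looking along -z (the intrinsics and any distortion apply to the point x, -y, -z); pixel columns grow to the right and rows downward; lengths in m; the calibration is good to about 2 mm. A picture is of the moment at which its call begins.
- arm.sign_off(): hands the job in, once; it reports no verdict.
The state is a dict: "clock": time; "joints": joint angles; "dq": joint speeds; "joint_efforts": joint torques, N m; "position": TCP position; "ee_rot": TCP orientation; "force": force on the tool from outside, world axes, zero at the start; "ft_torque": the same for the moment, N m; "width": opening from 0.0 (shut) to 1.0 (fully open).
Only numpy, scipy, OpenCV 4.12 (cv2) and the standard library are available. Lean on these libraries where they do the work, as an engineer would, in place of code of your own. Each camera call takes 0.05 s, during which the arm holds its last target.

## Working session

There is one attempt and no reset: what is moved stays moved. The work goes in short steps, Python scripts to look and compute and a tool call to move; the robot and the scene stay as the last step left them, time stands still between calls to the robot, and variables do not carry over. Pictures are saved under pics/ and viewed, and the job is handed in when it is done.

Besides the shell and the picture viewer there is one more tool, called after "Emit:" by a JSON object that holds its "method" and its "body". move_arm: Moves the arm, as the interface text tells. Its arguments: {"type":"object","properties":{"steps":{"type":"string"},"squeeze":{"type":"number"}},"required":["steps"]}

```bash
mkdir -p pics; cat > h.py <<'E'
import numpy as np,cv2
from cell import arm
from scipy.spatial.transform import Rotation as R
def grab(name,tag):
    d=arm.get_image(name); cv2.imwrite(f'pics/{tag}.png',d['img']); np.savez(f'pics/{tag}.npz',**{k:np.asarray(v) for k,v in d.items()}); return d
def load(tag): return dict(np.load(f'pics/{tag}.npz'))
def K(d):
    f=192/np.tan(np.radians(float(d['vfov']))/2); return np.array([[f,0,float(d['cx'])],[0,f,float(d['cy'])],[0,0,1]])
def slopes(d,uv):
    uv=np.asarray(uv,float).reshape(-1,1,2)
    return cv2.undistortPoints(uv,K(d),np.array([float(d['k1']),0,0,0,0]),None,None).reshape(-1,2) if 0 else cv2.undistortPointsIter(uv,K(d),np.array([float(d['k1']),0,0,0.]),None,None,(3,50,1e-9)).reshape(-1,2)
def plane(d,uv,z):
    s=slopes(d,uv); E=d['extrinsics']; r=np.c_[s[:,0],-s[:,1],-np.ones(len(s))]@E[:3,:3].T; o=E[:3,3]
    return o+r*((z-o[2])/r[:,2])[:,None]
def cloud(d):
    v,u=np.mgrid[:384,:512]; s=slopes(d,np.c_[u.ravel(),v.ravel()]); z=d['z_map'].ravel()
    p=np.c_[s[:,0]*z,-s[:,1]*z,-z]; E=d['extrinsics']; w=p@E[:3,:3].T+E[:3,3]; w[z==0]=np.nan
    return w.reshape(384,512,3)
def proj(d,P):
    E=d['extrinsics']; c=(np.atleast_2d(P)-E[:3,3])@E[:3,:3]; s=np.c_[c[:,0]/-c[:,2],-c[:,1]/-c[:,2]]
    s=s*(1+float(d['k1'])*(s**2).sum(1))[:,None]; k=K(d); return s*k[0,0]+k[:2,2]
E
python3 - <<'E'
from h import *
for n in('scene','top','wrist'):
    d=grab(n,n+'0'); print(n,d['vfov'],d['cx'],d['cy'],d['k1'],np.round(d['extrinsics'],3).tolist())
s=arm.observe(); print(s)
E
```

```text
scene 44.85269171760784 251.64996015374732 194.19580012815925 -0.06933402019359565 [[0.864, 0.367, -0.345, 0.273], [-0.504, 0.606, -0.616, -0.427], [-0.017, 0.706, 0.708, 0.741], [0.0, 0.0, 0.0, 1.0]]
top 42.271500245380025 249.6787308555176 191.60791293154915 0.02551175583233886 [[-0.023, 0.999, -0.031, 0.519], [-1.0, -0.023, -0.006, 0.1], [-0.007, 0.031, 0.999, 1.159], [0.0, 0.0, 0.0, 1.0]]
wrist 59.930125457049144 252.52212470393883 188.00180155788914 -0.041857613880392594 [[0.45, 0.85, 0.273, 0.355], [-0.893, 0.429, 0.135, -0.52], [-0.002, -0.304, 0.953, 0.384], [0.0, 0.0, 0.0, 1.0]]
{'clock': 0.15, 'joints': array([ 1.00142171,  0.43504907,  0.02499108,  1.57385638, -0.01156243,
        1.1340355 , -0.07511138]), 'dq': array([-0.00084327, -0.0015045 , -0.0007902 , -0.00426353,  0.00031738,
        0.00194585, -0.0007821 ]), 'joint_efforts': array([ 1.04343628e-03, -6.68266082e+01,  9.85508971e-01, -3.14693892e+01,
       -6.03903341e-02,  3.93111852e-02,  1.17481991e-04]), 'position': array([ 0.28102015, -0.55782775,  0.22614636]), 'ee_rot': array([ 0.85949047,  1.39567081, -0.85867406]), 'force': array([-0.05272394,  0.37443418,  0.01407642]), 'ft_torque': array([-0.02774519, -0.00282911,  0.0413593 ]), 'width': 1.0038779107873945}
```

View pics/scene0.png

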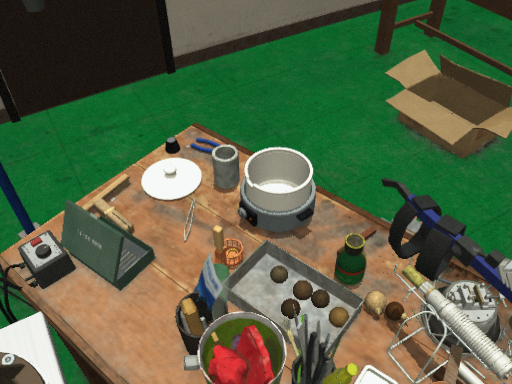

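View pics/top0.png

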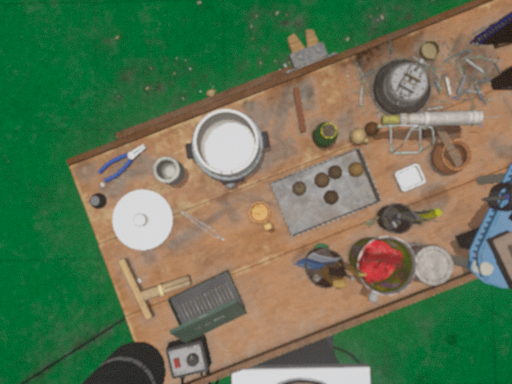

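View pics/wrist0.png

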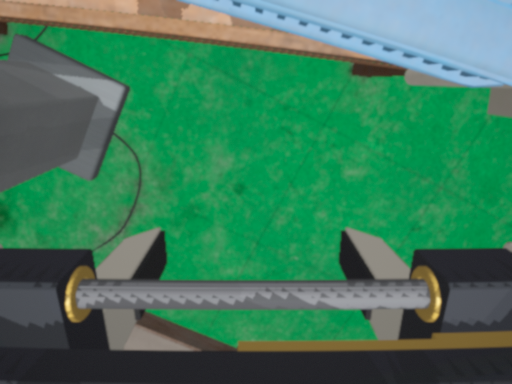

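The scene and top views show the basket cup at top (260,212), its grip at (268,227), the crock at (226,143), the bottle at (325,133) and the crucible at (166,170). The scene view shows what may be a dip at the front-left rim, near (250,188).

```bash
python3 - <<'E'
from h import *
t=load('top0');s=load('scene0')
a=cv2.resize(t['img'][95:245,175:290],None,fx=4,fy=4,interpolation=cv2.INTER_CUBIC)
b=cv2.resize(s['img'][135:280,190:330],None,fx=4,fy=4,interpolation=cv2.INTER_CUBIC)
cv2.imwrite('pics/c1.png',a[:600]);cv2.imwrite('pics/c2.png',b)
for n,d in(('top',t),('scene',s)):
    c=cloud(d); hsv=cv2.cvtColor(d['img'],cv2.COLOR_BGR2HSV)
    ok=np.isfinite(c[...,0])
    # rim: white pts with z 0.1..0.125
    m=ok&(c[...,2]>.098)&(c[...,2]<.125)&(hsv[...,1]<40)&(hsv[...,2]>120)&(c[...,0]>.5)&(c[...,1]>0)
    m=m&(np.hypot(*(c[...,:2]-[.57,.15]).transpose(2,0,1))<.15)
    p=c[m]; print(n,m.sum(),p.mean(0) if len(p) else '')
    if len(p)>20:
        A=np.c_[2*p[:,:2],np.ones(len(p))]; q=np.linalg.lstsq(A,(p[:,:2]**2).sum(1),rcond=None)[0]; print('circle',q[:2],np.sqrt(q[2]+q[:2]@q[:2]))
print(plane(t,[[226,143]],.115),plane(t,[[260,212]],.03),plane(t,[[268,227]],.124),plane(t,[[325,133]],.1),plane(t,[[166,170]],.087))
E
```

```text
top 553 [0.64862483 0.15508095 0.11304535]
circle [0.6592828  0.15516915] 0.06553462447582648
scene 829 [0.64840263 0.14792377 0.10842114]
circle [0.6597921  0.15205473] 0.06576352399352027
[[0.65536035 0.15388842 0.115     ]] [[0.50749587 0.0845077  0.03      ]] [[0.4769299  0.06987435 0.124     ]] [[ 0.67363617 -0.05730344  0.1       ]] [[0.60348439 0.28634556 0.087     ]]
```

View pics/c1.png

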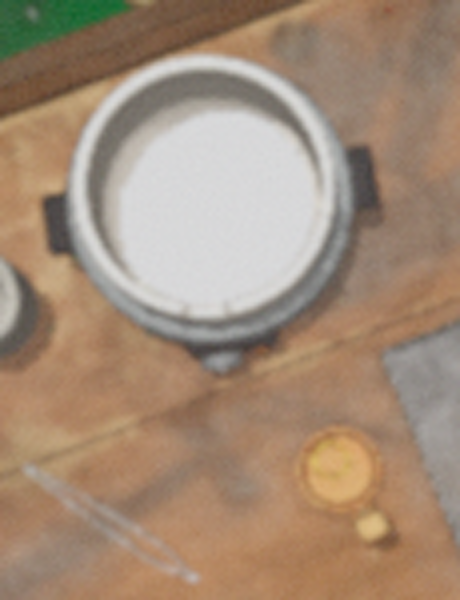

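View pics/c2.png

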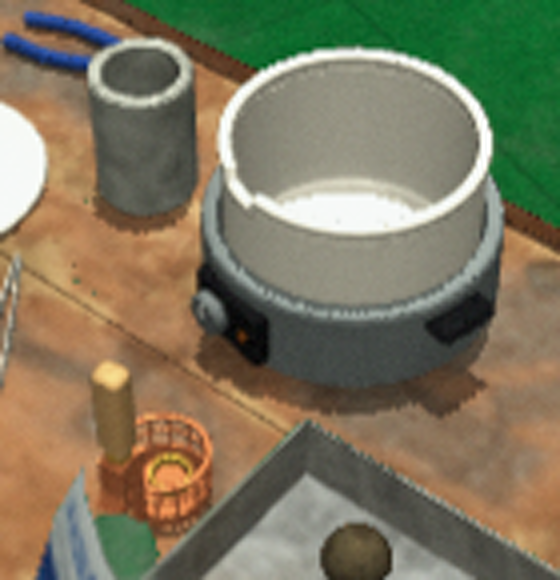

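```bash
python3 - <<'E'
from h import *
t=load('top0');s=load('scene0')
for n,d in(('top',t),('scene',s)):
    c=cloud(d); p=c.reshape(-1,3); p=p[np.isfinite(p[:,0])]
    C=np.array([.6593,.1545] if n=='top' else [.6595,.1525])
    q=p[:,:2]-C; r=np.hypot(*q.T); a=np.degrees(np.arctan2(-q[:,1],-q[:,0])) # angle from -x, CCW
    m=(abs(r-.066)<.006)&(p[:,2]>.09)&(p[:,2]<.13)
    print(n,[(k,round(float(np.max(p[m&(abs(a-k)<2),2])*1e3),1) if (m&(abs(a-k)<2)).any() else None) for k in range(-60,61,4)])
# edge points of the dip from both views at z=.115 and lower
for e in ([221.5,172],[232,171.2]): 
  w=plane(t,[e],.112)[0]; print('top',w,np.degrees(np.arctan2(-(w[1]-.1545),-(w[0]-.6593))))
for e in ([246,179],[253.5,186.5]):
  w=plane(s,[e],.113)[0]; print('sc',w,np.degrees(np.arctan2(-(w[1]-.1525),-(w[0]-.6595))))
# black plate, cup, grip, clusters
c=cloud(t);h=cv2.cvtColor(t['img'],cv2.COLOR_BGR2HSV)
for n,d in(('top',t),('scene',s)):
    c=cloud(d); h=cv2.cvtColor(d['img'],cv2.COLOR_BGR2HSV)
    g=(c[...,2]>.085)&(c[...,2]<.14)&(abs(c[...,0]-.477)<.03)&(abs(c[...,1]-.07)<.03)
    v,u=np.nonzero(g); p=c[g]; print(n,'grip',g.sum(),p.mean(0),p.max(0),p.min(0), u.mean(),v.mean())
    g=(c[...,2]>.03)&(c[...,2]<.07)&(abs(c[...,0]-.5)<.05)&(abs(c[...,1]-.08)<.05)
    p=c[g]; print('z',g.sum(),p.min(0),p.max(0))
    g=g&(c[...,2]<.045);p=c[g]
    print('copper',g.sum(),p.min(0),p.max(0),p.mean(0))
    A=np.c_[2*p[:,:2],np.ones(len(p))]; q=np.linalg.lstsq(A,(p[:,:2]**2).sum(1),rcond=None)[0]; print('circle',q[:2],np.sqrt(q[2]+q[:2]@q[:2]))
E
```

```text
top [(-60, 115.7), (-56, 116.1), (-52, 118.4), (-48, 116.4), (-44, 117.3), (-40, 118.2), (-36, 119.4), (-32, 116.2), (-28, 117.9), (-24, 116.7), (-20, 117.3), (-16, 116.4), (-12, 117.5), (-8, 109.3), (-4, 108.3), (0, 107.4), (4, 108.3), (8, 112.8), (12, 117.6), (16, 115.4), (20, 116.0), (24, 116.9), (28, 115.4), (32, 118.8), (36, 115.7), (40, 116.0), (44, 117.1), (48, 115.3), (52, 115.7), (56, 115.2), (60, 118.7)]
scene [(-60, 114.6), (-56, 115.1), (-52, 114.7), (-48, 115.4), (-44, 114.3), (-40, 113.8), (-36, 115.3), (-32, 115.6), (-28, 113.6), (-24, 114.2), (-20, 114.1), (-16, 114.1), (-12, 113.9), (-8, 109.3), (-4, 107.0), (0, 107.5), (4, 106.2), (8, 112.0), (12, 113.8), (16, 115.0), (20, 114.5), (24, 115.0), (28, 114.3), (32, 114.6), (36, 114.9), (40, 115.2), (44, 114.9), (48, 115.8), (52, 114.8), (56, 114.1), (60, 114.7)]
top [0.59456074 0.16487381 0.112     ] -9.103672833682147
top [0.59573446 0.14266745 0.112     ] 10.544763817841774
sc [0.59039024 0.16064989 0.113     ] -6.7256416082517605
sc [0.59228404 0.1346908  0.113     ] 14.8398160974158
top grip 54 [0.47996677 0.07149198 0.11946376] [0.48707818 0.08006334 0.12644574] [0.47272653 0.06346026 0.08548631] 267.1296296296296 225.4814814814815
z 126 [0.46661578 0.03083568 0.0300368 ] [0.54956305 0.10953186 0.06393663]
copper 113 [0.46661578 0.03083568 0.0300368 ] [0.54956305 0.10953186 0.04456746] [0.5101815  0.07298224 0.03571404]
circle [0.5092414  0.07095494] 0.03052910546216362
scene grip 175 [0.47840128 0.06565731 0.10812483] [0.48762795 0.0777773  0.12560167] [0.47116682 0.05936858 0.08506725] 217.78285714285715 234.94285714285715
z 314 [0.46634785 0.03007905 0.03008145] [0.54966453 0.10823295 0.069666  ]
copper 227 [0.46634785 0.03007905 0.03008145] [0.54966453 0.10823295 0.0447216 ] [0.50999064 0.05782585 0.03620038]
circle [0.50963112 0.06560721] 0.03173971595142377
```

```bash
python3 - <<'E'
from h import *
o=arm.observe(); M=R.from_rotvec(o['ee_rot']).as_matrix(); print(M.round(3)); print('jaw yaw',np.degrees(np.arctan2(M[1,2],M[0,2])))
w=load('wrist0')['extrinsics']; print('cam in tool',(M.T@(w[:3,3]-o['position'])).round(3)); print((M.T@w[:3,:3]).round(3))
for n in('top0','scene0'):
    d=load(n); c=cloud(d); p=c.reshape(-1,3); p=p[np.isfinite(p[:,0])]
    print(n)
    for x in np.arange(.25,.80,.05):
        print(round(x,2),[int(1000*np.percentile(q,99)) if len(q:=p[(abs(p[:,0]-x)<.025)&(abs(p[:,1]-y)<.025),2])>3 else -1 for y in np.arange(-.6,.35,.05)])
t=load('top0');s=load('scene0')
for d,cp,gp in((t,[260,212],[268.25,226.5]),(s,[232,244.5],[217.5,228])):
    a=plane(d,[cp],.034)[0];b=plane(d,[gp],.124)[0];print(a,b,np.hypot(*(a-b)[:2]),np.degrees(np.arctan2(*(a-b)[[1,0]])))
E
```

```text
[[-0.001  0.893  0.45 ]
 [ 0.001  0.45  -0.893]
 [-1.    -0.    -0.001]]
jaw yaw -63.26032503140242
cam in tool [-0.158  0.083 -0.   ]
[[ 0.001  0.304 -0.953]
 [ 0.     0.953  0.304]
 [ 1.    -0.     0.001]]
top0
0.25 [-1, -1, -1, -1, -1, -1, -1, -1, 30, 31, 30, 29, 24, 5, 5, 57, 96, 126, 123]
0.3 [-1, -1, -1, -1, -1, 28, 30, 30, 30, 140, 4, 4, 5, 4, 43, 126, 579, 126, 35]
0.35 [-1, -1, -1, -1, 29, 242, 126, 126, 157, 157, 162, 165, 95, 3, 4, 124, 663, 686, 27]
0.4 [-1, -1, -1, -1, 5, 254, 227, 125, 155, 148, 157, 178, 174, 4, 4, 8, 4, 4, 5]
0.45 [-1, -1, -1, -1, 172, 254, 216, 125, 157, 156, 154, 147, 175, 120, 4, 4, 8, 4, 16]
0.5 [-1, -1, -1, 4, 227, 230, 402, 462, 454, 166, 44, 42, 7, 124, 121, 3, 9, 8, 18]
0.55 [-1, -1, -1, 71, 202, 4, 406, 461, 44, 42, 36, 37, 35, 45, 34, 49, 4, 3, 15]
0.6 [-1, -1, 4, 53, 180, 69, 66, 14, 4, 44, 35, 45, 45, 43, 116, 116, 117, 87, 88]
0.65 [-1, -1, 3, 4, 65, 71, 108, 108, 12, 44, 102, 105, 4, 56, 117, 28, 115, 84, 87]
0.7 [-1, -1, 4, 4, 135, 147, 147, 146, 142, 141, 104, 106, 13, 55, 117, 116, 117, 62, 4]
0.75 [-1, -1, 3, 139, 181, 5, 68, 96, 70,
[... 482 characters left out ...]
5, 459, 461, 451, 182, 44, 43, 41, 123, 120, 1, 6, 7, 16]
0.55 [-1, -1, -1, -1, -1, 466, 459, 461, 43, 43, 35, 35, 33, 43, 32, 46, 1, 1, 14]
0.6 [-1, -1, -1, -1, -1, -1, 13, 13, 2, 43, 34, 43, 43, 42, 113, 114, 115, 86, 86]
0.65 [-1, -1, -1, -1, -1, 76, 109, 108, 2, 42, 101, 103, 2, 59, 114, -1, 114, 86, 85]
0.7 [-1, -1, -1, -1, 139, 146, 146, 145, 142, 142, 104, 105, 10, 54, 115, 114, 114, -1, -1]
0.75 [-1, -1, -1, -1, -1, 15, 68, 97, 68, 5, 2, 2, 13, 1, 62, 114, -1, -1, -1]
[0.50753652 0.084561   0.034     ] [0.47795518 0.06932985 0.124     ] 0.033272262228924585 27.243496894638277
[0.51512685 0.08787607 0.034     ] [0.48011923 0.06767817 0.124     ] 0.040416444074412805 29.983099446422123
```

```bash
python3 - <<'E'
from h import *
t=load('top0');s=load('scene0')
a=cv2.resize(t['img'][150:384,330:512],None,fx=3,fy=3); b=cv2.resize(s['img'][160:384,370:512],None,fx=3,fy=3)
H=min(len(a),len(b),600); im=np.hstack([a[:H],b[:H]]); im=cv2.resize(im,(800,int(H*800/im.shape[1])))
cv2.imwrite('pics/c3.png',im)
for d in(t,s):
    c=cloud(d); g=(c[...,2]>.2)&(c[...,0]>.2)&(c[...,1]<.0); v,u=np.nonzero(g); p=c[g]
    print(len(p),p.min(0),p.max(0),u.min(),u.max(),v.min(),v.max())
    g2=g&(c[...,1]>-.25);p=c[g2];print(p.min(0),p.max(0)); 
    for k in range(0,len(p),max(1,len(p)//12)): print(p[k].round(3))
E
```

```text
2699 [ 0.35734058 -0.3934911   0.20003101] [ 0.56148421 -0.20194293  0.46448256] 411 511 179 289
[ 0.48932915 -0.24986393  0.20041402] [ 0.52686292 -0.20194293  0.46349721]
[ 0.527 -0.239  0.457]
[ 0.527 -0.249  0.46 ]
[ 0.526 -0.23   0.458]
[ 0.525 -0.238  0.461]
[ 0.525 -0.249  0.459]
[ 0.524 -0.228  0.457]
[ 0.524 -0.235  0.462]
[ 0.524 -0.247  0.458]
[ 0.523 -0.226  0.456]
[ 0.523 -0.234  0.459]
[ 0.523 -0.242  0.462]
[ 0.522 -0.228  0.457]
[ 0.504 -0.234  0.218]
[ 0.489 -0.204  0.206]
5921 [ 0.49004076 -0.36530551  0.20035431] [ 0.55082519 -0.20298193  0.46905638] 317 511 178 337
[ 0.49004076 -0.24993229  0.20035431] [ 0.52897659 -0.20298193  0.46268684]
[ 0.524 -0.222  0.454]
[ 0.524 -0.23   0.458]
[ 0.522 -0.226  0.453]
[ 0.522 -0.23   0.456]
[ 0.523 -0.231  0.455]
[ 0.523 -0.231  0.453]
[ 0.522 -0.232  0.453]
[ 0.522 -0.239  0.458]
[ 0.528 -0.246  0.459]
[ 0.525 -0.247  0.459]
[ 0.525 -0.248  0.458]
[ 0.523 -0.249  0.456]
[ 0.504 -0.233  0.205]
```

View pics/c3.png

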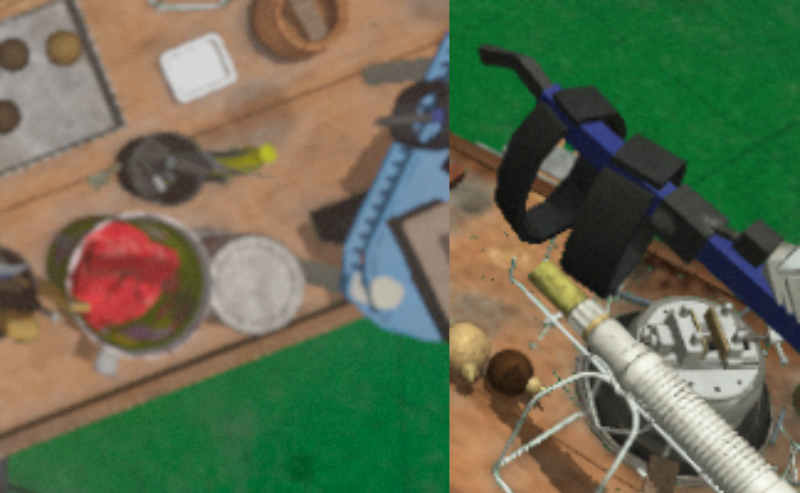

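```bash
python3 - <<'E'
from h import *
d=load('wrist0'); c=cloud(d)[:230]; p=c.reshape(-1,3); p=p[np.isfinite(p[:,0])]
print(p.min(0),p.max(0))
for x in np.arange(.0,.80,.05):
    print(round(x,2),[int(1000*np.percentile(q,99)) if len(q:=p[(abs(p[:,0]-x)<.025)&(abs(p[:,1]-y)<.025),2])>3 else -1 for y in np.arange(-.9,0.1,.05)])
p=np.vstack([cloud(load(n)).reshape(-1,3) for n in('top0','scene0')]); p=p[np.isfinite(p[:,0])]
p=p[(p[:,2]>.2)&(p[:,1]<.05)&(p[:,0]>0.1)&(p[:,0]<.7)]
for y in np.arange(-.42,.05,.04):
    q=p[abs(p[:,1]-y)<.02]; 
    if len(q): print(round(y,2),len(q),q.min(0).round(3),q.max(0).round(3))
E
```

```text
[-0.55932936 -1.64732072 -0.77006945] [0.70631521 0.28661696 0.22893195]
0.0 [-756, -756, -756, -755, -754, -755, -755, -754, -754, -754, -755, -755, -754, -755, -662, -655, -266, -1, -1, -1]
0.05 [-756, -755, -754, -755, -754, -755, -754, -754, -755, -755, -755, -754, -754, -755, -665, -656, -249, -1, -1, -1]
0.1 [-756, -756, -755, -755, -755, -754, -754, -755, -754, -754, -755, -754, -755, -755, -663, -656, -240, -303, -372, -437]
0.15 [-754, -754, -755, -755, -754, -754, -754, -755, -754, -754, -755, -755, -754, -754, -663, -656, -656, -656, -656, -655]
0.2 [-755, -755, -754, -755, -755, -754, -754, -754, -753, -754, -755, -754, -755, -756, -755, -755, -754, -755, -755, -754]
0.25 [-754, -755, -755, -756, -755, -755, -755, -755, 228, -754, -755, -755, -755, -755, -755, -755, -754, -755, -754, -754]
0.3 [-755, -755, -754, -755, -754, -755, 228, -755, -755, -755, -755, 25, 28, 27, -754, -755, -754, -754, -758, -1]
0.35 [-755, -754, -754, -754, -754, -755, -755, -754, -755, 27, 27, 27, 27, 0, -755, -754, -1, -1, -1, -1]
0.4 [-755, -755, -755, -755, -755, 222, 227, 227, 225, 180, 1, -
[... 260 characters left out ...]
5, -755, -757, -1, -1, -1, -1, -1, -1, -1, -1, -1, -1, -1, -1, -1, -1, -1]
0.6 [-756, -1, -1, -1, -1, -1, -1, -1, -1, -1, -1, -1, -1, -1, -1, -1, -1, -1, -1, -1]
0.65 [-1, -1, -1, -1, -1, -1, -1, -1, -1, -1, -1, -1, -1, -1, -1, -1, -1, -1, -1, -1]
0.7 [-1, -1, -1, -1, -1, -1, -1, -1, -1, -1, -1, -1, -1, -1, -1, -1, -1, -1, -1, -1]
0.75 [-1, -1, -1, -1, -1, -1, -1, -1, -1, -1, -1, -1, -1, -1, -1, -1, -1, -1, -1, -1]
-0.38 467 [ 0.357 -0.393  0.2  ] [ 0.561 -0.36   0.455]
-0.34 3085 [ 0.359 -0.36   0.2  ] [ 0.538 -0.32   0.469]
-0.3 2406 [ 0.389 -0.32   0.211] [ 0.551 -0.28   0.461]
-0.26 2438 [ 0.505 -0.28   0.392] [ 0.547 -0.24   0.464]
-0.22 224 [ 0.489 -0.24   0.2  ] [ 0.528 -0.202  0.463]
```

Emit:
{"method": "move_arm", "body": {"steps": "-0.035 0 0 0 0; -0.07 0 0 0 0; -0.11 0 0 0 0; -0.11 0.015 -0.025 0 0; -0.11 0.033 -0.056 0 0; -0.11 0.051 -0.087 0 0; -0.11 0.069 -0.118 0 0; -0.11 0.087 -0.149 0 0; -0.11 0.105 -0.18 0 0; -0.11 0.123 -0.21 0 0"}}

```text
clock: 0.98
position: [0.2962, -0.3133, 0.3365]
ee_rot: [0.859, 1.395, -0.859]
force: [0.7, 1.0, 0.5]
width: 0.999
```

Emit:
{"method": "move_arm", "body": {"steps": "0 0.024 -0.03 0 0; 0 0.048 -0.061 0 0; 0 0.073 -0.092 0 0; 0 0.099 -0.115 0 0; 0 0.125 -0.138 0 0; 0 0.151 -0.162 0 0; 0 0.177 -0.185 0 0; 0 0.203 -0.208 0 0; 0 0.229 -0.232 0 0; 0 0.255 -0.24 0 0"}}

```text
clock: 1.82
position: [0.4156, 0.0177, 0.337]
ee_rot: [0.857, 1.395, -0.856]
force: [0.0, -0.4, -0.2]
width: 0.995
```

```bash
python3 - <<'E'
from h import *
d=grab('wrist','w1'); o=arm.observe(); print(o['position'],o['force'],o['joints'],o['clock'])
E
```

```text
[0.41931722 0.02000705 0.33704515] [3.12109962 2.8985869  2.30274748] [ 0.37223684  0.05021653 -0.56066802  1.81543811  0.02571558  1.2806454
 -1.2938524 ] 1.8667
```

View pics/w1.png

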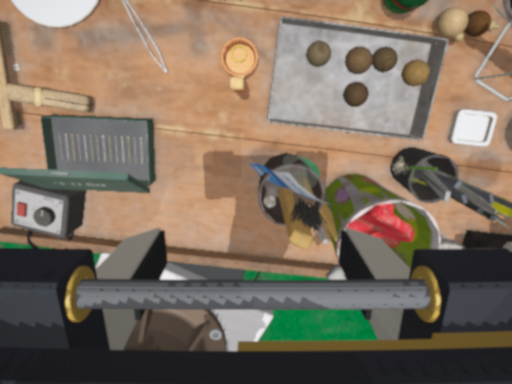

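```bash
python3 - <<'E'
from h import *
o=arm.observe(); M=R.from_rotvec(o['ee_rot']).as_matrix()
g=np.array([.478,.069])
for n in('top0','scene0','w1'):
    d=load(n); c=cloud(d)
    if n=='w1': c=c[:225]
    p=c.reshape(-1,3); p=p[np.isfinite(p[:,0])]
    q=p[:,:2]-g; a=q@[.45,-.893]; b=q@[.893,.45]
    for lo in(.08,.13):
        m=(p[:,2]>lo)&(p[:,2]<.25)&(abs(a)<.11)&(abs(b)<.075); r=p[m]; print(n,lo,m.sum()); 
        m&=(np.hypot(a,b)>.022)
        if m.any(): print('   a',a[m].min(),a[m].max(),'b',b[m].min(),b[m].max(), p[m,2].max()); k=m&(a>-.1); print('  closest b',b[k][np.argsort(abs(b[k]))[:5]],a[k][np.argsort(abs(b[k]))[:5]])
d=load('w1');print(proj(d,o['position']))
for nm,uv,z in(('cup',[239.5,56],.034),('grip',[236.5,82.5],.124)): print(nm,plane(d,[uv],z))
E
```

```text
top0 0.08 56
   a 0.07543262252146539 0.07543262252146539 b -0.07465267969885953 -0.07465267969885953 0.14792664350351803
  closest b [-0.07465268] [0.07543262]
top0 0.13 1
   a 0.07543262252146539 0.07543262252146539 b -0.07465267969885953 -0.07465267969885953 0.14792664350351803
  closest b [-0.07465268] [0.07543262]
scene0 0.08 216
   a 0.06391042769069333 0.07538860266024967 b -0.07479221189005236 -0.07260423444380994 0.15305502274351335
  closest b [-0.07260423 -0.07354024 -0.07364178 -0.07367311 -0.07378959] [0.07414946 0.07311163 0.06551221 0.0730233  0.07130391]
scene0 0.13 25
   a 0.06391042769069333 0.07538860266024967 b -0.07479221189005236 -0.07260423444380994 0.15305502274351335
  closest b [-0.07260423 -0.07354024 -0.07364178 -0.07367311 -0.07378959] [0.07414946 0.07311163 0.06551221 0.0730233  0.07130391]
w1 0.08 205
   a 0.06326948663451801 0.07631911186422069 b -0.07482189476262152 -0.0729126845831068 0.15186068953312581
  closest b [-0.07291268 -0.07353694 -0.07360726 -0.07372486 -0.07411276] [0.06829244 0.06763931 0.06661791 0.07631911 0.06586494]
w1 0.13 10
   a 0.06326948663451801 0.07631911186422069 b -0.07482189476262152 -0.0729126845831068 0.15186068953312581
  closest b [-0.07291268 -0.07353694 -0.07360726 -0.07372486 -0.07411276] [0.06829244 0.06763931 0.06661791 0.07631911 0.06586494]
[[252.46040149 239.57809382]]
cup [[0.51097828 0.08570903 0.034     ]]
grip [[0.48148341 0.07086483 0.124     ]]
```

Emit:
{"method": "move_arm", "body": {"steps": "0 0.025 -0.006 0 0; 0 0.05 -0.012 0 0; 0.02 0.0765 -0.0174 0 0; 0.05 0.0765 -0.0174 0 0; 0.08 0.0765 -0.0174 0 0; 0.105 0.0765 -0.0174 0 0; 0.12 0.0765 -0.0174 0 0; 0.12 0.0765 -0.0174 0 0"}}

```text
clock: 2.53
position: [0.4747, 0.0629, 0.2134]
ee_rot: [0.856, 1.399, -0.863]
force: [-0.7, -1.1, -0.0]
width: 1.003
```

```bash
python3 - <<'E'
from h import *
d=grab('wrist','w2'); o=arm.observe(); print(o['position'],o['force'],o['clock'],proj(d,o['position']))
E
```

```text
[0.47572241 0.06336127 0.21543496] [ 0.43711449  0.25232812 -0.20011599] 2.5833 [[253.41151923 246.95362584]]
```

View pics/w2.png

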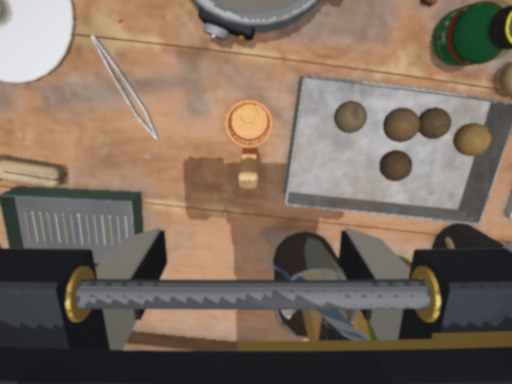

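```bash
python3 - <<'E'
from h import *
d=load('w2'); cv2.imwrite('pics/c4.png',cv2.resize(d['img'][90:200,200:300],None,fx=5,fy=5,interpolation=cv2.INTER_CUBIC))
E
```

```text
(no output)
```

View pics/c4.png

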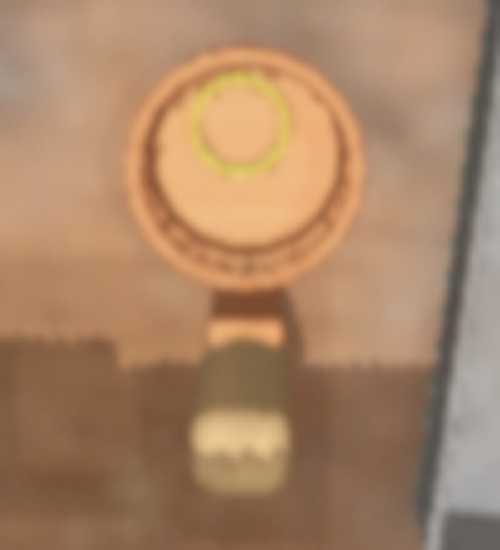

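```bash
python3 - <<'E'
from h import *
d=load('w2');o=arm.observe(); M=R.from_rotvec(o['ee_rot']).as_matrix()
a=plane(d,[[248.2,180.6]],.124)[0]; b=plane(d,[[249.2,123.6]],.034)[0]
print(a,b,np.hypot(*(b-a)[:2]),np.degrees(np.arctan2(*(b-a)[[1,0]])),'jaw+90',np.degrees(np.arctan2(M[1,2],M[0,2]))+90)
print('shift tool',M.T@(a-o['position']),M[:,0])
print(o['position'],o['ee_rot'])
for u in ([[192/5+200,180.6]],[[290/5+200,180.6]]): print(M.T@(plane(d,u,.124)[0]-o['position']))
E
```

```text
[0.48153541 0.07081979 0.124     ] [0.51048    0.08564997 0.034     ] 0.03252266134233837 27.12898763658844 jaw+90 26.749929812707563
shift tool [ 0.09141119  0.00885104 -0.00392762] [-3.53268692e-03 -3.56693856e-04 -9.99993696e-01]
[0.47572241 0.06336127 0.21543496] [ 0.85739175  1.39748975 -0.86092455]
[ 0.09142085  0.00884622 -0.01151139]
[0.09140153 0.0088563  0.00365421]
```

Emit:
{"method": "move_arm", "body": {"steps": "0 0 0 0 0; 0 0 0 0 0; 0 0 0 0 0"}}

```text
clock: 2.83
position: [0.4776, 0.0639, 0.218]
ee_rot: [0.86, 1.393, -0.858]
force: [-0.7, 0.5, 0.0]
width: 1.002
```

Emit:
{"method": "move_arm", "body": {"steps": "0.03 0.0062 -0.0043 0 0; 0.06 0.0062 -0.0043 0 0; 0.085 0.0062 -0.0043 0 0; 0.105 0.0062 -0.0043 0 0; 0.12 0.0062 -0.0043 0 0; 0.13 0.0062 -0.0043 0 0; 0.132 0.0062 -0.0043 0 0; 0.132 0.0062 -0.0043 0 0"}}

```text
clock: 3.5
position: [0.4807, 0.0705, 0.085]
ee_rot: [0.859, 1.394, -0.859]
force: [-0.2, -0.2, 0.7]
width: 0.997
```

```bash
python3 - <<'E'
from h import *
d=grab('wrist','w3'); o=arm.observe(); print(o['position'],o['force'],o['clock'],proj(d,o['position']))
E
```

```text
[0.48107468 0.07059165 0.08552483] [-0.10032943 -0.09224689  0.37611863] 3.55 [[253.31092897 246.89005251]]
```

View pics/w3.png

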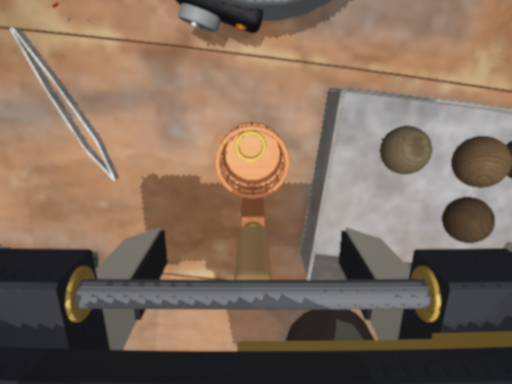

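The grip, at about (253,255), stands midway between the fingers, so I close on it.

Emit:
{"method": "move_arm", "body": {"steps": "0 0 0 0 120; 0 0 0 0 200; 0 0 0 0 255; 0 0 0 0 255; 0 0 0 0 255; 0 0 0 0 255; 0 0 0 0 255; 0 0 0 0 255; 0 0 0 0 255; 0 0 0 0 255", "squeeze": 25}}

```text
clock: 4.38
position: [0.4804, 0.0704, 0.0847]
ee_rot: [0.859, 1.395, -0.859]
force: [0.2, -1.0, 1.1]
width: 0.322
```

Emit:
{"method": "move_arm", "body": {"steps": "0 0 0 0 255; 0 0 0 0 255; 0 0 0 0 255; 0 0 0 0 255; 0 0 0 0 255; 0 0 0 0 255"}}

```text
clock: 4.88
position: [0.4804, 0.0704, 0.0847]
ee_rot: [0.859, 1.395, -0.859]
force: [-0.5, -0.3, -0.4]
width: 0.173
```

Emit:
{"method": "move_arm", "body": {"steps": "-0.004 0 0 0 255; -0.012 0 0 0 255; -0.024 0 0 0 255; -0.042 0 0 0 255; -0.064 0 0 0 255; -0.088 0 0 0 255; -0.112 0 0 0 255; -0.132 0 0 0 255; -0.145 0 0 0 255; -0.15 0 0 0 255"}}

```text
clock: 5.72
position: [0.4812, 0.0708, 0.2374]
ee_rot: [0.86, 1.392, -0.857]
force: [-0.2, 0.3, -2.8]
width: 0.174
```

Emit:
{"method": "move_arm", "body": {"steps": "0 0 0 0.04 255; 0 0 0 0.12 255; 0 0 0 0.2 255; 0 0 0 0.28 255; 0 0 0 0.36 255; 0 0 0 0.42 255; 0 0 0 0.45 255; 0 0 0 0.45 255; 0 0 0 0.45 255; 0 0 0 0.45 255"}}

```text
clock: 6.55
position: [0.4802, 0.0704, 0.2345]
ee_rot: [1.196, 1.218, -1.196]
force: [-0.7, -0.3, -1.9]
width: 0.174
```

```bash
python3 - <<'E'
from h import *
d=grab('wrist','w4'); grab('scene','s4'); o=arm.observe(); M=R.from_rotvec(o['ee_rot']).as_matrix();print(o['position'],o['force'],o['clock'],proj(d,o['position']),np.degrees(np.arctan2(M[1,2],M[0,2]))+90,o['joints'],o['width'],M.round(4))
E
```

```text
[0.48030643 0.07036725 0.23460457] [ 0.09787542 -0.43526676 -2.22246179] 6.65 [[253.40670441 246.58116963]] 1.006555155287927 [ 0.17563264  0.24988659 -0.52150303  1.85795694  0.14083911  1.07036469
 -1.95353873] 0.1726012987670485 [[-3.000e-04  9.998e-01  1.760e-02]
 [-1.000e-04  1.760e-02 -9.998e-01]
 [-1.000e+00 -3.000e-04  1.000e-04]]
```

View pics/w4.png

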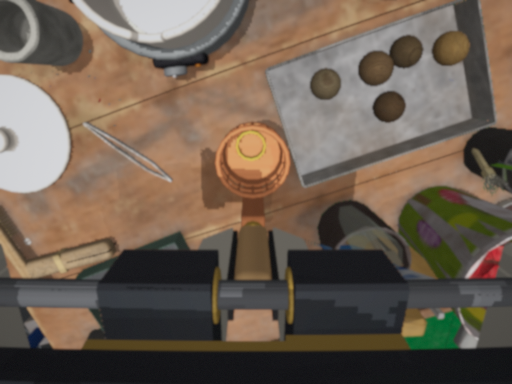

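View pics/s4.png

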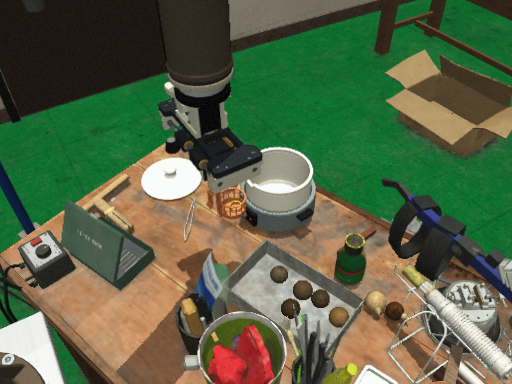

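Emit:
{"method": "move_arm", "body": {"steps": "0 0.006 -0.004 0 255; 0 0.02 -0.014 0 255; 0 0.038 -0.027 0 255; 0 0.058 -0.04 0 255; 0 0.078 -0.054 0 255; 0 0.096 -0.067 0 255; 0 0.109 -0.076 0 255; 0 0.1157 -0.0807 0 255; 0 0.1157 -0.0807 0 255; 0 0.1157 -0.0807 0 255"}}

```text
clock: 7.48
position: [0.5944, 0.153, 0.2343]
ee_rot: [1.196, 1.218, -1.197]
force: [-1.0, -1.0, -2.5]
width: 0.169
```

```bash
python3 - <<'E'
from h import *
d=grab('wrist','w5'); grab('scene','s5'); grab('top','t5');o=arm.observe(); M=R.from_rotvec(o['ee_rot']).as_matrix();print(o['position'],o['force'],o['clock'],np.degrees(np.arctan2(M[1,2],M[0,2]))+90)
s=load('s5')['img'];cv2.imwrite('pics/c5.png',cv2.resize(s[90:240,190:330],None,fx=4,fy=4,interpolation=cv2.INTER_CUBIC))
E
```

```text
[0.59417871 0.15214576 0.23483733] [ 0.95188142 -0.00420083 -1.26016038] 7.6333 0.921368748255631
```

View pics/w5.png

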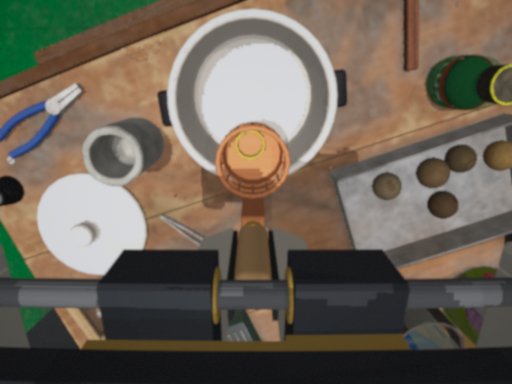

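View pics/c5.png

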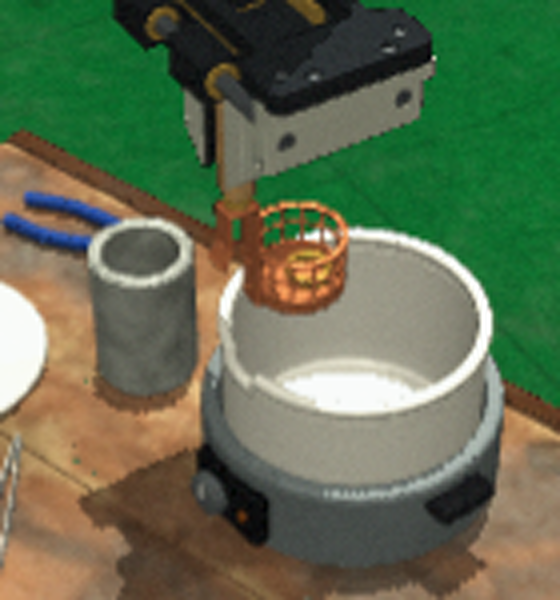

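The wrist view shows the rim circle centred near (253,95) with the cup at (252,160). The enlarged scene view shows the dip between about (222,315) and (258,380).

```bash
python3 - <<'E'
from h import *
o=arm.observe()
d=load('w5'); c=cloud(d); h=cv2.cvtColor(d['img'],cv2.COLOR_BGR2HSV)
def circ(p):
    for _ in range(5):
        A=np.c_[2*p[:,:2],np.ones(len(p))]; q=np.linalg.lstsq(A,(p[:,:2]**2).sum(1),rcond=None)[0]; r=np.sqrt(q[2]+q[:2]@q[:2]); e=np.hypot(*(p[:,:2]-q[:2]).T)-r; p=p[abs(e)<max(.003,2*e.std())]
    return q[:2],r,len(p),e.std()
p=c.reshape(-1,3); p=p[np.isfinite(p[:,0])]; q=p[:,:2]-[.66,.1535]; r=np.hypot(*q.T)
m=(p[:,2]>.111)&(p[:,2]<.12)&(abs(r-.066)<.012); print('depth crock',circ(p[m]),p[m,2].mean())
# outline: rays through rim outer/inner edges: mask of bright white ring
cc=circ(p[m])[0]; a=np.degrees(np.arctan2(-q[:,1],-q[:,0]))
q=p[:,:2]-cc; r=np.hypot(*q.T); a=np.degrees(np.arctan2(-q[:,1],-q[:,0])); m=(abs(r-.066)<.005)&(p[:,2]>.09)&(p[:,2]<.125)
print([(k,round(1e3*p[m&(abs(a-k)<2),2].max(),1)) for k in range(-60,61,4) if (m&(abs(a-k)<2)).any()])
# cup
cop=(h[...,0]>4)&(h[...,0]<18)&(h[...,1]>110); cop[:110]=0;cop[205:]=0;cop[:,:205]=0;cop[:,300:]=0
k=cv2.findContours(cop.astype('uint8'),0,2)[0]; k=max(k,key=cv2.contourArea); el=cv2.fitEllipse(k); print(el)
e=plane(d,[el[0]],.183)[0]; print('cup',e)
M=R.from_rotvec(o['ee_rot']).as_matrix()
print('cup in tool',M.T@(e-o['position']),o['position'])
for n,lab in(('scene0','scene'),('top0','top')):
  d=load(n); c=cloud(d);p=c.reshape(-1,3); p=p[np.isfinite(p[:,0])]; q=p[:,:2]-[.66,.1535]; r=np.hypot(*q.T)
  m=(p[:,2]>.112)&(p[:,2]<.12)&(abs(r-.066)<.012); print(lab,circ(p[m]))
E
```

```text
depth crock (array([0.66180081, 0.15512077]), np.float64(0.06548649788698498), 3820, np.float64(0.001919103825834438)) 0.11406888090981085
[(-60, np.float64(115.8)), (-56, np.float64(116.1)), (-52, np.float64(116.1)), (-48, np.float64(116.5)), (-44, np.float64(116.1)), (-40, np.float64(116.7)), (-36, np.float64(115.8)), (-32, np.float64(116.8)), (-28, np.float64(115.6)), (-24, np.float64(114.6)), (-20, np.float64(114.6)), (-16, np.float64(115.5)), (-12, np.float64(113.0)), (16, np.float64(114.5)), (20, np.float64(115.3)), (24, np.float64(116.0)), (28, np.float64(115.1)), (32, np.float64(115.6)), (36, np.float64(115.6)), (40, np.float64(115.9)), (44, np.float64(116.5)), (48, np.float64(115.4)), (52, np.float64(115.9)), (56, np.float64(115.7)), (60, np.float64(116.1))]
((250.93617248535156, 166.05923461914062), (75.99610900878906, 94.70115661621094), 58.340049743652344)
cup [0.6253778  0.15498219 0.183     ]
cup in tool [ 0.051829    0.03125167 -0.00237178] [0.59417871 0.15214576 0.23483733]
scene (array([0.66016197, 0.15243214]), np.float64(0.06577112146350517), 368, np.float64(0.0017604231035658671))
top (array([0.65966228, 0.15515394]), np.float64(0.06567756503065714), 493, np.float64(0.0019434117561764064))
```

Emit:
{"method": "move_arm", "body": {"steps": "0 0.001 -0.003 0.03 255; 0.01 0.001 -0.003 0.03 255; 0.025 0.001 -0.003 0.03 255; 0.04 0.001 -0.003 0.03 255; 0.054 0.001 -0.003 0.03 255; 0.062 0.001 -0.003 0.03 255; 0.065 0.001 -0.003 0.03 255; 0.065 0.001 -0.003 0.03 255; 0.065 0.001 -0.003 0.03 255; 0.065 0.001 -0.003 0.03 255"}}

```text
clock: 8.47
position: [0.5962, 0.1562, 0.1706]
ee_rot: [1.22, 1.202, -1.218]
force: [-0.1, -0.1, -2.1]
width: 0.169
```

```bash
python3 - <<'E'
from h import *
d=grab('wrist','w6'); grab('scene','s6');o=arm.observe(); M=R.from_rotvec(o['ee_rot']).as_matrix();print(o['position'],o['force'],o['ft_torque'],o['clock'],np.degrees(np.arctan2(M[1,2],M[0,2]))+90)
s=load('s6')['img'];cv2.imwrite('pics/c6.png',cv2.resize(s[120:220,210:330],None,fx=6,fy=6,interpolation=cv2.INTER_CUBIC))
E
```

```text
[0.59613735 0.15622721 0.17053728] [ 0.23603654  0.40073797 -2.1309511 ] [0.07072779 0.00987202 0.01886399] 8.5667 -0.7604855931023877
```

View pics/c6.png

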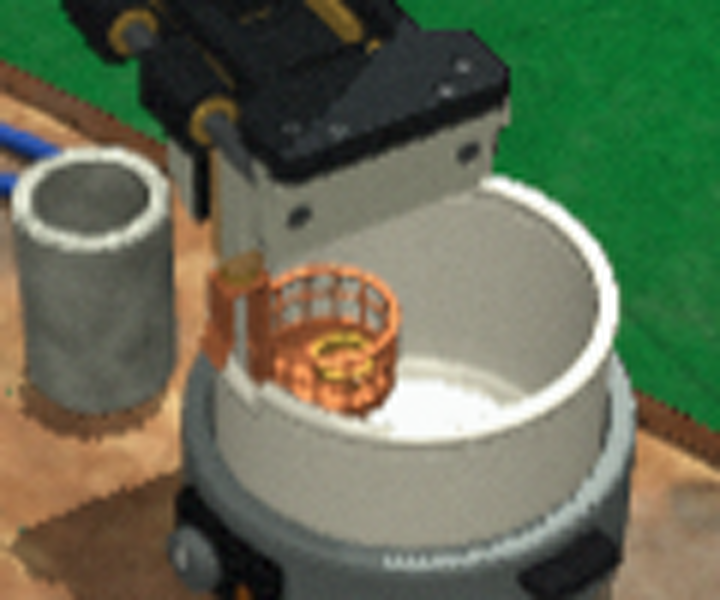

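View pics/w6.png

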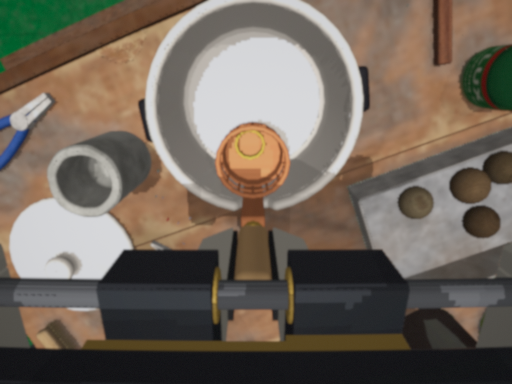

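```bash
python3 - <<'E'
from h import *
o=arm.observe();M=R.from_rotvec(o['ee_rot']).as_matrix()
d=load('w6'); c=cloud(d)
cv2.imwrite('pics/c7.png',cv2.resize(d['img'][170:240,195:310],None,fx=6,fy=6,interpolation=cv2.INTER_CUBIC))
def circ(p):
    for _ in range(5):
        A=np.c_[2*p[:,:2],np.ones(len(p))]; q=np.linalg.lstsq(A,(p[:,:2]**2).sum(1),rcond=None)[0]; r=np.sqrt(q[2]+q[:2]@q[:2]); e=np.hypot(*(p[:,:2]-q[:2]).T)-r; p=p[abs(e)<max(.003,2*e.std())]
    return q[:2],r,len(p)
p=c.reshape(-1,3); p=p[np.isfinite(p[:,0])]; q=p[:,:2]-[.661,.155]; r=np.hypot(*q.T)
m=(p[:,2]>.112)&(p[:,2]<.12)&(abs(r-.066)<.012); print(circ(p[m]))
C=circ(p[m])[0]
q=p[:,:2]-C; r=np.hypot(*q.T); a=np.degrees(np.arctan2(-q[:,1],-q[:,0])); m=(abs(r-.066)<.004)&(p[:,2]>.09)&(p[:,2]<.125)
print([(k,round(1e3*np.percentile(p[m&(abs(a-k)<1.5),2],80),1)) for k in range(-24,25,2) if (m&(abs(a-k)<1.5)).any()])
E
```

```text
(array([0.66173026, 0.15509234]), np.float64(0.06513904055222543), 6007)
[(-24, np.float64(114.5)), (-22, np.float64(114.3)), (-20, np.float64(114.4)), (-18, np.float64(114.5)), (-16, np.float64(114.4)), (-14, np.float64(114.5)), (-12, np.float64(113.8)), (-10, np.float64(111.8)), (-8, np.float64(109.5)), (4, np.float64(104.2)), (6, np.float64(106.6)), (8, np.float64(108.0)), (10, np.float64(112.7)), (12, np.float64(114.2)), (14, np.float64(114.5)), (16, np.float64(114.3)), (18, np.float64(114.3)), (20, np.float64(114.7)), (22, np.float64(114.4)), (24, np.float64(114.5))]
```

View pics/c7.png

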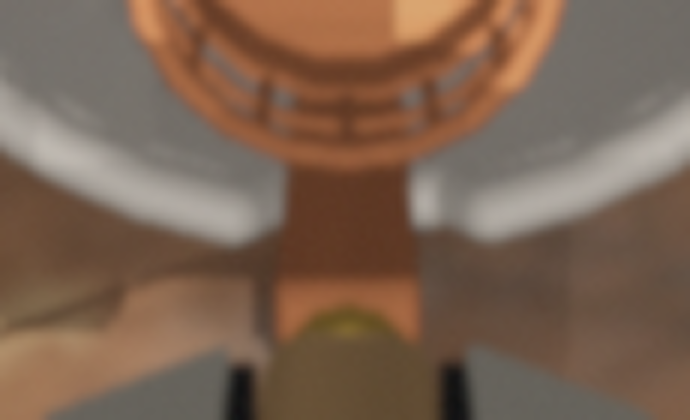

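Emit:
{"method": "move_arm", "body": {"steps": "0 -0.001 0.0014 -0.013 255; 0 -0.001 0.0014 -0.013 255; 0.004 -0.001 0.0014 -0.013 255; 0.008 -0.001 0.0014 -0.013 255; 0.012 -0.001 0.0014 -0.013 255; 0.016 -0.001 0.0014 -0.013 255; 0.02 -0.001 0.0014 -0.013 255; 0.02 -0.001 0.0014 -0.013 255; 0.02 -0.001 0.0014 -0.013 255"}}

```text
clock: 9.32
position: [0.5945, 0.1546, 0.1493]
ee_rot: [1.209, 1.209, -1.21]
force: [-0.3, -0.1, -1.2]
width: 0.17
```

```bash
python3 - <<'E'
from h import *
d=grab('wrist','w7'); grab('scene','s7');o=arm.observe(); M=R.from_rotvec(o['ee_rot']).as_matrix();print(o['position'],o['force'],o['ft_torque'],o['clock'],np.degrees(np.arctan2(M[1,2],M[0,2]))+90)
s=load('s7')['img'];a=cv2.resize(s[150:200,220:280],None,fx=7,fy=7,interpolation=cv2.INTER_CUBIC)
b=cv2.resize(d['img'][170:240,222:282],None,fx=5,fy=5,interpolation=cv2.INTER_CUBIC); cv2.imwrite('pics/c8.png',np.hstack([a[:350],b[:350]]))
E
```

```text
[0.59480842 0.15473625 0.1497972 ] [-0.16761105  0.19252552 -2.13974866] [ 0.08976352  0.06852882 -0.05863767] 9.4167 -0.010806479668630686
```

View pics/c8.png

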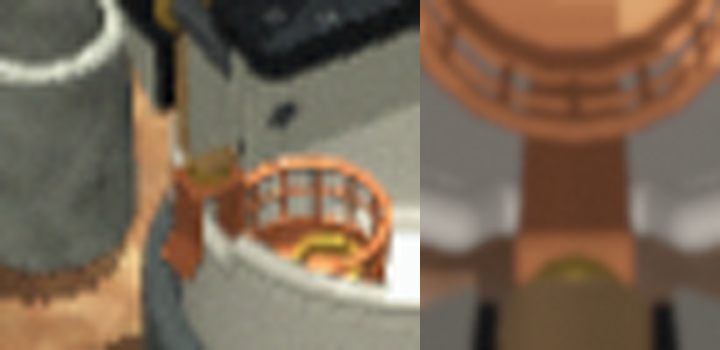

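The strap looks centred in the dip (right panel), and the tongue hangs outside the wall (left panel). I lower it slowly.

Emit:
{"method": "move_arm", "body": {"steps": "0.002 0 0 0 255; 0.004 0 0 0 255; 0.006 0 0 0 255; 0.008 0 0 0 255; 0.01 0 0 0 255; 0.011 0 0 0 255; 0.012 0 0 0 255; 0.013 0 0 0 255; 0.013 0 0 0 255"}}

```text
clock: 10.17
position: [0.5946, 0.1546, 0.1365]
ee_rot: [1.209, 1.209, -1.21]
force: [-0.1, -0.6, -2.1]
width: 0.17
```

Emit:
{"method": "move_arm", "body": {"steps": "0.001 0 0 0 255; 0.002 0 0 0 255; 0.003 0 0 0 255; 0.004 0 0 0 255; 0.0045 0 0 0 255; 0.0045 0 0 0 255"}}

```text
clock: 10.67
position: [0.5946, 0.1546, 0.1321]
ee_rot: [1.209, 1.209, -1.21]
force: [-0.1, -0.3, -1.8]
width: 0.173
```

Emit:
{"method": "move_arm", "body": {"steps": "0.0005 0 0 0 255; 0.001 0 0 0 255; 0.0015 0 0 0 255; 0.002 0 0 0 255; 0.002 0 0 0 255"}}

```text
clock: 11.08
position: [0.5946, 0.1546, 0.1301]
ee_rot: [1.209, 1.209, -1.21]
force: [0.0, -0.3, -2.0]
width: 0.174
```

Emit:
{"method": "move_arm", "body": {"steps": "0.0005 0 0 0 255; 0.001 0 0 0 255; 0.0015 0 0 0 255; 0.0015 0 0 0 255"}}

```text
clock: 11.42
position: [0.5948, 0.1547, 0.1295]
ee_rot: [1.21, 1.209, -1.209]
force: [-2.4, -1.0, 6.6]
width: 0.172
```

Emit:
{"method": "move_arm", "body": {"steps": "-0.0006 0 0 0 255; -0.0008 0 0 0 255; -0.0008 0 0 0 255"}}

```text
clock: 11.67
position: [0.5948, 0.1547, 0.1296]
ee_rot: [1.21, 1.209, -1.209]
force: [-0.6, -0.7, 1.5]
width: 0.17
```

```bash
python3 - <<'E'
from h import *
d=grab('wrist','w8'); grab('scene','s8');o=arm.observe(); print(o['position'],o['force'],o['ft_torque'],o['clock'])
s=load('s8')['img'];a=cv2.resize(s[150:200,220:280],None,fx=7,fy=7,interpolation=cv2.INTER_CUBIC)
b=cv2.resize(d['img'][170:240,222:282],None,fx=5,fy=5,interpolation=cv2.INTER_CUBIC); cv2.imwrite('pics/c9.png',np.hstack([a[:350],b[:350]]))
E
```

```text
[0.59480204 0.15471314 0.12962958] [-0.41020076 -0.7407548   0.92002737] [-0.05979987  0.17517711 -0.00621048] 11.7667
```

View pics/c9.png

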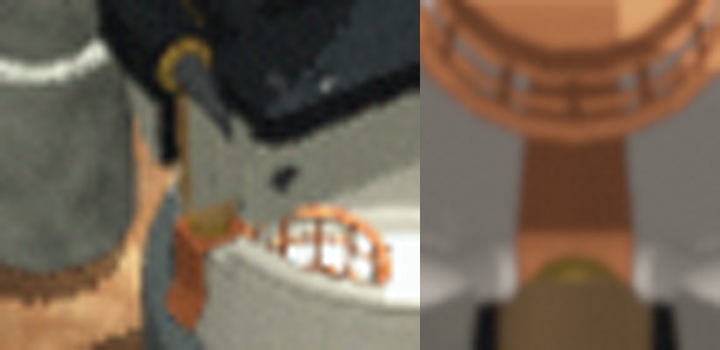

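Contact came at TCP z 0.1296, 8 to 9 mm below riding height, which matches the floor of the dip. The view shows the strap down in the dip with the tongue outside. I let go.

Emit:
{"method": "move_arm", "body": {"steps": "0 0 0 0 190; 0 0 0 0 170; 0 0 0 0 150; 0 0 0 0 150; 0 0 0 0 150; 0 0 0 0 150; 0 0 0 0 150; 0 0 0 0 150", "squeeze": 10}}

```text
clock: 12.43
position: [0.5947, 0.1546, 0.1295]
ee_rot: [1.209, 1.209, -1.209]
force: [0.1, -0.6, 0.3]
width: 0.406
```

```bash
python3 - <<'E'
from h import *
d=grab('wrist','w9'); o=arm.observe(); print(o['position'],o['force'],o['width'],o['clock'])
E
```

```text
[0.5947105  0.1546592  0.12951807] [ 0.1177969   0.3358209  -0.15717807] 0.41125802843422166 12.4833
```

View pics/w9.png

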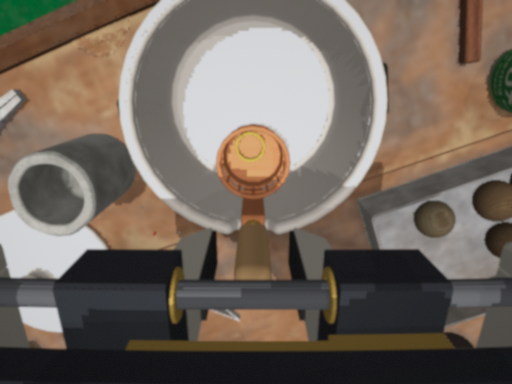

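The basket hangs free with the ring in the cup at (250,147) and the fingers clear of the grip. I retreat straight up.

Emit:
{"method": "move_arm", "body": {"steps": "-0.005 0 0 0 150; -0.015 0 0 0 150; -0.03 0 0 0 150; -0.05 0 0 0 150; -0.075 0 0 0 150; -0.1 0 0 0 150; -0.13 0 0 0 150; -0.16 0 0 0 150; -0.16 -0.02 0 0 150; -0.16 -0.03 0 0 150"}}

```text
clock: 13.32
position: [0.5643, 0.1557, 0.2924]
ee_rot: [1.212, 1.208, -1.205]
force: [0.8, 0.9, 0.3]
width: 0.413
```

Emit:
{"method": "move_arm", "body": {"steps": "0 -0.03 0 0 150; 0 -0.06 0 0 150; 0 -0.09 0 0 150; 0 -0.11 0 0 150; 0 -0.12 0 0 150; 0 -0.12 0 0 150"}}

```text
clock: 13.82
position: [0.4428, 0.1547, 0.2897]
ee_rot: [1.207, 1.209, -1.209]
force: [0.6, 0.3, 0.4]
width: 0.417
```

```bash
python3 - <<'E'
from h import *
d=grab('scene','s10'); t=grab('top','t10');grab('wrist','w10');o=arm.observe(); print(o['position'],o['force'],o['width'],o['clock'])
a=cv2.resize(d['img'][120:240,200:330],None,fx=4.5,fy=4.5,interpolation=cv2.INTER_CUBIC); cv2.imwrite('pics/c10.png',a)
t0=load('top0');s0=load('scene0')
for n,A,B in(('top',t0,t),('scene',s0,d)):
    ca,cb=cloud(A),cloud(B)
    for nm,x,y,zz in(('bottle',.674,-.057,.1),('cruc',.603,.286,.087)):
        f=lambda c:c[(abs(c[...,0]-x)<.045)&(abs(c[...,1]-y)<.045)&(c[...,2]>.05)]
        print(n,nm,f(ca).mean(0) if len(f(ca)) else 0,f(cb).mean(0) if len(f(cb)) else 0)
g=cloud(d); m=(abs(g[...,0]-.595)<.03)&(abs(g[...,1]-.155)<.03)&(g[...,2]>.14); p=g[m]; print('grip',len(p),p.mean(0),p.max(0), p[p[:,2]>.16].mean(0))
E
```

```text
[0.44586547 0.15441506 0.28951404] [ 0.44227915 -0.63813338  0.53158359] 0.41148252575868544 13.9667
top bottle [ 0.67559042 -0.06046144  0.08196578] [ 0.67557173 -0.06039208  0.08169704]
top cruc [0.60716697 0.28492957 0.07726701] [0.60683823 0.285339   0.07772653]
scene bottle [ 0.67431082 -0.0735773   0.07895815] [ 0.67456231 -0.07293255  0.07924045]
scene cruc [0.60431113 0.28083342 0.07174283] [0.60432139 0.2806779  0.07152568]
grip 129 [0.59434984 0.14987492 0.15655861] [0.60247411 0.16139376 0.16923869] [0.59530991 0.15100871 0.16560274]
```

View pics/c10.png

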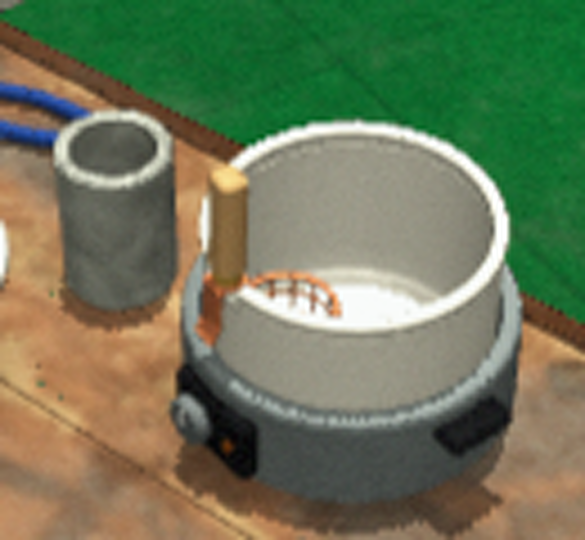

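View pics/w10.png

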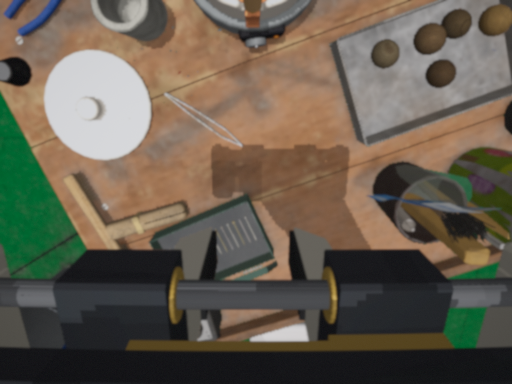

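The grip top reads z 0.169 m, which is the dip floor (0.107) plus 62 mm, so the hook is fully home. The bottle and crucible have not moved. I hand the job in.

```bash
python3 -c "
from cell import arm
print(arm.sign_off())"
```

```text
the job is handed in; nothing more can be done
None
```

The copper basket is hanging by its hook in the dip of the crock's rim, cup inside and tongue outside, and I let go and handed the job in at about 14 s.

- **How it went:** I gripped the wooden handle and lifted the basket over the wall. The cameras showed the dip almost exactly on the warmer's -x side. I lowered the hook straight in without touching the rim until it landed, with a light contact of about 9 N.
- **Hook fully home:** After release the handle's top read 0.169 m, which is what a fully seated hook should give. The pictures show the strap down in the dip and the tongue outside the wall.
- **Ring, bottle and crucible:** The ring was in the cup in the picture taken just after the gripper opened. The later pictures did not show inside the cup clearly. The bottle and crucible read the same positions as before, within 1 mm.
- **Disagreements:** The three cameras differed by about 3 mm on where the crock's centre lay. I corrected for this by comparing each camera's reading of the handle with where the gripper actually closed on it. My first estimate of the dip was about 1.4 mm off along the rim, and I fixed that from a close wrist-camera view before lowering. No check failed.

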